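# Latch the equipment case

### The job

Fasten the small upright equipment case with the draw latch on its top. Take the wire loop by its red grip, bring it out over the keeper on the orange lid, lower it and draw it back so that its bar catches behind the post under the lip, and let go; then push the black lever over with a fingertip (do not grip it) and down past dead centre until it lies fully home, and bed it in there with a steady press of 12 to 25 N for about a second before letting go. Never press the lever or the lid with more than 25 N, and leave the things around the case where they are.

Things in the scene. Friction and masses are not known exactly. Their poses are not given: they have to be found in the camera images.
- case: Small hard case standing upright on its hinge side, 120 (x) x 110 (y) x 100 (z) mm, fixed. Origin below the latch, z up, 0 to 5 mm under the desk top (soft feet); case y from -80 to +30 mm. All hinge axes of lid and latch lie along its y; the latch sits on its top in the plane y = 0. Grey shell: x from -10 to +60 mm; orange lid: x from -60 to -10. Angles below turn from the case's +x up through +z to -x
- lever_pivot (a point): The lever's pivot, on the grey shell: x = 15, z = 114 mm in the case frame (14 mm above the case top)
- lid (a joint): Orange lid, hinged at case x = -10, z = 6 mm. 0 = drawn shut; 0.058 rad = ajar at its stop, its top 6 mm out towards -x, held so by a springy gasket: about 5 N at the top starts it shut, 15 N holds it shut
- keeper_seat (a point): Where the hooked bar's centre rests; moves with the lid (lid ajar: case x = -36, z = 107 mm; shut: x = -30, z = 108). Keeper: steel hook 12 mm wide. Its post, 5 mm thick, begins 3 mm from here towards +x; its lip begins 3 mm above, is 3.5 mm thick and overhangs to 2 mm beyond this point towards -x. The lid's top is 8 mm below this point
- lever (a joint): Black lever, 18 mm wide, 45 mm long, 5 mm thick. 0 = home, flat towards case +x; 1.57 = upright; 2.05 (stop) = leaning towards the keeper. With the loop hooked, dead centre is at about 0.3: above it the loaded lever springs back up if let go, below it the pull holds it down. With the loop slack it stays where left (0.05 N m). Pressing it over near its end takes about 10 N
- lever_tip (a point): Ribbed end of the lever, on its top face 42 mm from the pivot, 4.5 mm off the pivot's plane; with the lever home at x = 57, z = 118.5 mm in the case frame
- loop (a joint): Wire loop (34 mm wide, inside 26) pivoted on the lever 20 mm from the lever's pivot, at the lever's angle less 0.14 rad. From there the loop points at the angle lever + 1.2 + this value (rad). Slight friction (0.015 N m) keeps it where left; pulling it drags the lever along. It reaches out over the keeper's lip only with the lever above about 1.7 rad
- loop_bar (a point): Middle of the loop's cross bar, 6 mm thick, along the case's y, 65 mm from the loop's own pivot
- loop_grip (a point): Centre of the red round grip on the loop: a roller 12 mm across, 14 mm long along the case's y, standing 24 mm off the bar square to the loop, on the side that is up when the loop lies over the keeper. To be pinched on its flat ends, fingers closing along the case's y; it can turn between the fingers
- mouse: black computer mouse, 104x66x37 mm, bystander; origin at its underside
- mug: blue-grey mug, 92x127x95 mm, bystander; origin at its underside
- note_block: yellow block of sticky notes, 77x77x24 mm, bystander; origin at its underside
- tape: roll of parcel tape, 93x91x48 mm, bystander; origin at its underside
Not all that is in view belongs to the job. What is meant by the case is not yellow, and is the larger of those in its own colour.

How it is judged:
On the way, in this order (a step that is already met when the one before it is completed fails the run):
1. the loop's bar is behind and under the keeper's lip, with the lever still up (distance between loop_bar and keeper_seat below 0.007 m and value of joint lever above 0.8 rad), for 0.2 s.
2. the lever is held pressed home with at least 12 N, the lid drawn shut (value of joint lever below 0.08 rad and value of joint lid below 0.015 rad and contact force between the fingers and lever_c0 above 12 N), for 0.4 s.
At the end, for the whole second after the job is handed in: lever within 0.08 rad of flat and at rest, lid within 0.015 rad of shut, loop bar within 7 mm of its seat behind the keeper (value of joint lever below 0.08 rad and value of joint lid below 0.015 rad and distance between loop_bar and keeper_seat below 0.007 m and velocity of joint lever between -0.05 and 0.05 rad/s); the robot touches nothing.
It fails at once if the robot presses or squeezes the black lever with more than 25 N (contact force between the fingers and lever_c0 above 25 N or contact force between the arm and lever above 25 N).
It fails at once if the robot presses the lid or keeper with more than 25 N (contact force between any of the fingers, the arm and lid above 25 N).
It fails at once if a bystander is shifted by more than 20 mm (distance of any of mouse, mug, note_block, tape from where it was at the start of the episode above 0.02 m).
It also fails if it takes over 54 s, if anything falls off the work surface, if the arm or the gripper's body presses on something with over 40 N, if the wrist force passes 120 N, or if a joint passes its speed limit or range.

### The arm

A 6-joint arm with a two-finger parallel gripper is mounted at the origin on a cart in front of the work surface, level with it; the furniture and walls round the work are solid. World frame = base frame: x ahead of the robot, y to its left, z up, the work surface at z = 0. Lengths are in m, angles in rad, forces in N, time in s.
With the tool pointing down it reaches from about 0.3 to 0.875 m from the base axis. Payload 6.4 kg.
Tool frame: the origin (TCP) lies on the centre line of the jaws, within the pads' length; the fingertips stand 25 mm ahead of it and the grasp point (between the pads) lies 6 mm ahead of it (robot.finger_overhang is the distance from the TCP to the fingertips, in m); z points along the fingers, y is the direction in which the jaws open and shut (so a half turn about z gives the same grasp; the last joint's range is limited). The gripper opens to 88 mm and grips with 3 to 60 N. Pads are 18 mm wide; open, the fingers measure 123 mm over their backs; the gripper's body (75 mm by 187 mm) begins 45 mm behind the grasp point.
Start: joints at [1.031, 0.181, 1.607, -0, 1.354, -0.206], TCP at [0.188, 0.543, 0.264] pointing down, gripper open.
Joint ranges: [-2.99, 2.99], [-0.89, 2.07], [0.3, 2.58], [-1.14, 4.28], [0, 2.63], [-3.12, 3.12]. Speed limits (rad/s): [2.57, 2.57, 3.01, 3.14, 3.14, 3.14].

### API

Orientations are given as [roll, pitch, yaw] about the fixed x, y, z axes, in that order (R = Rz(yaw) Ry(pitch) Rx(roll)).
In Python, from plant import monitor, eyes, robot gives the robot as it stands.
- The arm moves only by the tool play_rows, never from a script. Its argument "commands" is a list of rows, each a list of 7 numbers: the turn, a rotation vector about the tool's x, y, z in degrees, then the shift along the tool's x, y, z in mm, then the finger opening in mm, from 0 to 88.1. In form: [[rx, ry, rz, tx, ty, tz, jaw], ...]. A call has 1 to 10 rows; each row is the pose to reach, as a shift and turn from the pose commanded when the call began, along the tool's axes at that moment; what a row does not reach only later rows make up. A row lasts 1/12 s, in which the tool goes at most 41.7 mm and 7.16 degrees, less where a joint would pass 70% of its speed; a pose out of reach is approached as far as the arm can. A call with a gripper value outside its range is refused whole. The fingers move at their own pace and stop on an object; "squeeze" is the grip in N (left out, the last holds). Time passes only in rows, so rows that repeat a pose let the fingers close. It gives the time, the measured TCP pose, the force and the opening at its end, in the units of the state.
- monitor.sense(): the state, without advancing time (a new reading comes with each control period).
- eyes.get_image(name): name is "side" or "top"; returns (picture, depth): 480x640x3 uint8, red, green, blue; 480x640 float32, m along the optical axis (not along the pixel's ray), 0 where there is no reading.
- eyes.get_calibration(name): a dict with "intrinsics" (3x3 intrinsics, pixels), "distortion" ([k1, k2, p1, p2, k3] as OpenCV has them; the pictures are not rectified), "camera_from_world" (4x4, takes a point from world to camera coordinates). Camera axes: x right, y down, z forward; pixel columns grow to the right and rows downward; lengths in m; the calibration is good to about 2 mm. A picture is of the moment at which its call begins. get_calibration takes no time and is no camera call.
- robot.job_done(): hands the job in, once; it reports no verdict.
The state is a dict: "t": time; "joints": joint angles; "joint_vel": joint speeds; "tau": joint torques, N m; "tool_pos": TCP position; "ee_rot": TCP orientation; "ft_force": force on the tool from outside, world axes, zero at the start; "ft_torque": the same for the moment, N m; "gripper_width": finger opening in m.
Only numpy, scipy, OpenCV 4.12 (cv2) and the standard library are available. Lean on these libraries where they do the work, as an engineer would, in place of code of your own. Each camera call takes 0.05 s, during which the arm holds its last target.

## Working session

There is one attempt and no reset: what is moved stays moved. The work goes in short steps, Python scripts to look and compute and a tool call to move; the robot and the scene stay as the last step left them, time stands still between calls to the robot, and variables do not carry over. Pictures are saved under pics/ and viewed, and the job is handed in when it is done.

Besides the shell and the picture viewer there is one more tool, called as a command line: name --pt "numbers of a row" for each row, then --argument value for the rest. play_rows: Moves the arm, as the interface text tells. Its arguments: {"type":"object","properties":{"commands":{"type":"array"},"squeeze":{"type":"number"}},"required":["commands"]}

```bash
mkdir -p pics; ls; cat > h.py <<'E'
import numpy as np, cv2
from plant import monitor, eyes, robot
def grab(n,tag):
    im,d=eyes.get_image(n); np.savez(f'pics/{n}_{tag}.npz',im=im,d=d)
    cv2.imwrite(f'pics/{n}_{tag}.png',im[:,:,::-1]); return im,d
def cal(n):
    c=eyes.get_calibration(n); return np.array(c['intrinsics']),np.array(c['distortion'],float),np.array(c['camera_from_world'])
def pts(n,uv,d):
    K,D,T=cal(n); uv=np.asarray(uv,float).reshape(-1,1,2)
    n_=cv2.undistortPoints(uv,K,D).reshape(-1,2); d=np.asarray(d).reshape(-1,1)
    P=np.hstack([n_*d,d]); Ti=np.linalg.inv(T); return P@Ti[:3,:3].T+Ti[:3,3]
def ray(n,uv):
    K,D,T=cal(n); n_=cv2.undistortPoints(np.asarray(uv,float).reshape(-1,1,2),K,D).reshape(-1,2)
    Ti=np.linalg.inv(T); d=np.hstack([n_,np.ones((len(n_),1))])@Ti[:3,:3].T
    return Ti[:3,3],d/np.linalg.norm(d,axis=1,keepdims=True)
def proj(n,P):
    K,D,T=cal(n); r,_=cv2.Rodrigues(T[:3,:3]); return cv2.projectPoints(np.asarray(P,float).reshape(-1,1,3),r,T[:3,3],K,D)[0].reshape(-1,2)
def cloud(n,d):
    v,u=np.nonzero(d>0); P=pts(n,np.c_[u,v],d[v,u]); out=np.full(d.shape+(3,),np.nan); out[v,u]=P; return out
E
python3 - <<'E'
from h import *
for n in('side','top'): grab(n,'0'); print(n,np.round(cal(n)[2],3).tolist(),cal(n)[0][0,0],cal(n)[1])
s=monitor.sense(); print({k:np.round(v,4).tolist() for k,v in s.items()}); print(robot.finger_overhang)
E
```

```text
pics
side [[-0.932, 0.361, -0.021, 0.42], [0.173, 0.394, -0.903, 0.111], [-0.317, -0.845, -0.429, 1.087], [0.0, 0.0, 0.0, 1.0]] 478.38479036771616 [-0.00821909  0.          0.          0.          0.        ]
top [[-0.005, -1.0, -0.006, -0.159], [-0.987, 0.006, -0.16, 0.409], [0.16, 0.005, -0.987, 1.087], [0.0, 0.0, 0.0, 1.0]] 486.2846541453179 [-0.07946173  0.          0.          0.          0.        ]
{'t': 0.1, 'joints': [1.0307, 0.1815, 1.6079, 0.0, 1.3538, -0.2063], 'joint_vel': [-0.0012, -0.0023, -0.0021, -0.0025, 0.0019, -0.0008], 'tau': [0.0007, -43.482, -34.2694, 0.0705, 0.034, -0.0], 'tool_pos': [0.1882, 0.5429, 0.2629], 'ee_rot': [-3.1401, -0.0003, 2.8078], 'ft_force': [0.3129, 0.1211, 0.9317], 'ft_torque': [-0.0409, 0.0595, 0.0343], 'gripper_width': 0.0879}
0.025
```

View pics/side_0.png

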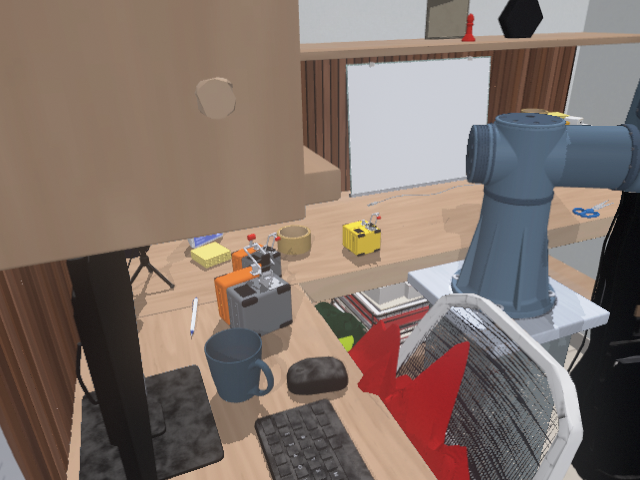

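View pics/top_0.png

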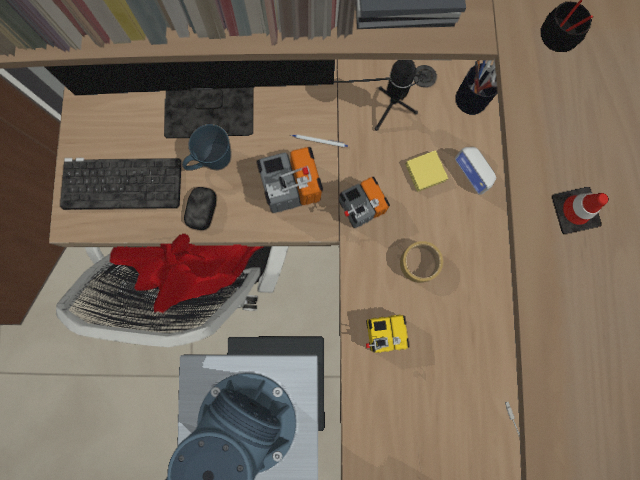

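Candidates in the top view are the large grey/orange case (290,180), a smaller grey/orange one (362,202) and a yellow one (387,333). By the description I want the larger grey/orange case at (290,180). I'll check it in a close crop.

```bash
python3 - <<'E'
from h import *
a=np.load('pics/top_0.npz');b=np.load('pics/side_0.npz')
t=cv2.resize(a['im'][130:230,240:400],None,fx=5,fy=5,interpolation=cv2.INTER_CUBIC)
s=cv2.resize(b['im'][225:345,190:320],None,fx=5,fy=5,interpolation=cv2.INTER_CUBIC)
cv2.imwrite('pics/tc.png',t[:,:,::-1]);cv2.imwrite('pics/sc.png',s[:,:,::-1])
for n,z,r in(('top',a,(slice(130,230),slice(240,400))),):
    C=cloud(n,z['d']);hsv=cv2.cvtColor(z['im'],cv2.COLOR_RGB2HSV)
    m=(hsv[:,:,0]<16)&(hsv[:,:,1]>190)&(hsv[:,:,2]>120)
    mm=np.zeros_like(m);mm[r]=m[r]
    k,l,st,_=cv2.connectedComponentsWithStats(mm.astype(np.uint8))
    for i in range(1,k):
        if st[i,4]>8: P=C[l==i]; print(st[i],np.round(np.nanmedian(P,0),3),np.round(np.nanmin(P,0),3),np.round(np.nanmax(P,0),3))
    for uv in [(265,190),(270,203),(300,190),(330,165),(370,186),(305,170)]: print(uv,np.round(C[uv[1],uv[0]],3))
E
```

```text
[291 148  30  56 709] [ 0.563 -0.141  0.097] [ 0.5   -0.168  0.015] [ 0.61  -0.103  0.104]
[296 168  12  10  74] [ 0.545 -0.13   0.1  ] [ 0.525 -0.141  0.094] [ 0.556 -0.114  0.184]
[361 178  28  37 417] [ 0.511 -0.291  0.073] [ 0.468 -0.322  0.016] [ 0.547 -0.261  0.078]
[345 211   4   5  13] [ 0.453 -0.223  0.123] [ 0.449 -0.227  0.119] [ 0.458 -0.221  0.126]
(265, 190) [ 0.513 -0.046  0.098]
(270, 203) [ 0.483 -0.058  0.099]
(300, 190) [ 0.513 -0.123  0.094]
(330, 165) [ 0.6   -0.192  0.002]
(370, 186) [ 0.527 -0.281  0.075]
(305, 170) [ 0.532 -0.137  0.18 ]
```

View pics/tc.png

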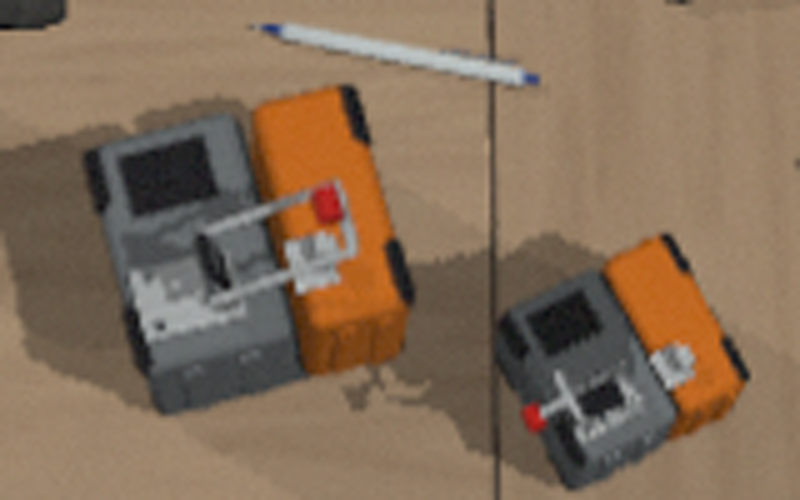

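View pics/sc.png

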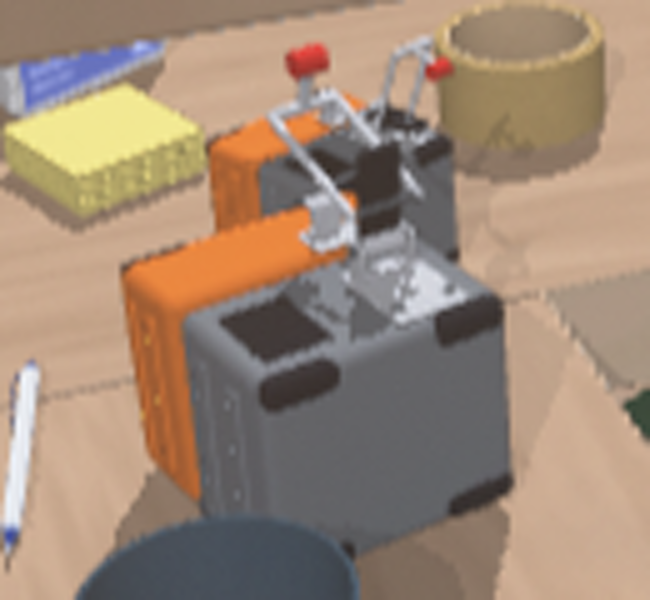

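The crop confirms the choice: the large case has its orange lid to the right. The red grip stands at about (303,173) in the top view and (251,237) in the side view, with the lever upright and leaning towards the keeper. Next I'll fit the case pose.

```bash
python3 - <<'E'
from h import *
C={}
for n,roi in(('top',(slice(140,220),slice(250,336))),('side',(slice(228,345),slice(205,300)))):
    z=np.load(f'pics/{n}_0.npz');c=cloud(n,z['d']);C[n]=c
    sub=c[roi].reshape(-1,3); col=z['im'][roi].reshape(-1,3)
    hsv=cv2.cvtColor(col[None],cv2.COLOR_RGB2HSV)[0]
    box=(sub[:,0]>.43)&(sub[:,0]<.64)&(sub[:,1]>-.185)&(sub[:,1]<0)
    top=box&(sub[:,2]>.09)&(sub[:,2]<.106)
    P=sub[top]; print(n,len(P),'z hist',np.histogram(P[:,2],bins=8))
    r=cv2.minAreaRect(P[:,:2].astype(np.float32)*1000); print(r); print(np.round(cv2.boxPoints(r)))
    org=top&(hsv[:,0]<18)&(hsv[:,1]>170)
    r=cv2.minAreaRect(sub[org][:,:2].astype(np.float32)*1000);print('org',r,len(sub[org]))
    gr=top&(hsv[:,1]<90)
    r=cv2.minAreaRect(sub[gr][:,:2].astype(np.float32)*1000);print('grey',r)
    # side walls: fit plane normals
    w=box&(sub[:,2]>.015)&(sub[:,2]<.085)
    Q=sub[w]; print('wall n',len(Q), np.round(np.nanmedian(Q,0),3))
    hi=box&(sub[:,2]>.109)
    red=hi&(hsv[:,1]>170)&((hsv[:,0]<8)|(hsv[:,0]>172))
    print('red',red.sum(),np.round(np.mean(sub[red],0),4),np.round(sub[red].min(0),4),np.round(sub[red].max(0),4))
E
```

```text
top 2293 z hist (array([ 34,  75, 231, 545, 610, 500, 240,  58]), array([0.09007294, 0.09204555, 0.09401815, 0.09599076, 0.09796337,
       0.09993598, 0.10190859, 0.1038812 , 0.10585381]))
((546.6255493164062, -98.7537841796875), (110.82757568359375, 128.21641540527344), 14.96418285369873)
[[ 477.  -51.]
 [ 510. -175.]
 [ 617. -146.]
 [ 584.  -23.]]
org ((555.9853515625, -133.29129028320312), (108.3816146850586, 52.575599670410156), 14.681464195251465) 694
grey ((546.6255493164062, -98.7537841796875), (110.82757568359375, 128.21641540527344), 14.96418285369873)
wall n 445 [ 0.5   -0.111  0.053]
red 29 [ 0.5302 -0.1368  0.1793] [ 0.5254 -0.1413  0.1704] [ 0.5362 -0.133   0.1844]
side 1746 z hist (array([ 71, 112, 160, 367, 608, 349,  69,  10]), array([0.09000385, 0.09198866, 0.09397347, 0.09595828, 0.09794309,
       0.0999279 , 0.1019127 , 0.10389751, 0.10588232]))
((550.3612060546875, -96.29542541503906), (110.16047668457031, 127.3638687133789), 15.860174179077148)
[[ 480.  -50.]
 [ 515. -173.]
 [ 621. -143.]
 [ 586.  -20.]]
org ((560.1838989257812, -133.86355590820312), (108.85918426513672, 45.217384338378906), 16.37384605407715) 435
grey ((549.5111694335938, -93.21926879882812), (110.21589660644531, 120.91178894042969), 15.916731834411621)
wall n 2035 [ 0.556 -0.043  0.054]
red 30 [ 0.5346 -0.1328  0.1775] [ 0.5281 -0.1377  0.1728] [ 0.541  -0.1293  0.1815]
```

```bash
cat >> h.py <<'E'
from scipy.optimize import fsolve
O=np.array([.5236,-.1012,-.002]); YAW=np.radians(105.4)
EX=np.array([np.cos(YAW),np.sin(YAW),0]);EY=np.array([-np.sin(YAW),np.cos(YAW),0])
def c2w(x,y,z): return O+(EX*x+EY*y)/1000+np.array([0,0,z/1000])
def w2c(P):
    d=(np.asarray(P)-O)*1000; return np.array([d@EX,d@EY,d[2]])
def kin(L,q):
    p=np.array([15,114])+20*np.array([np.cos(L-.14),np.sin(L-.14)]); th=L+1.2+q
    b=p+65*np.array([np.cos(th),np.sin(th)]); g=b+24*np.array([np.sin(th),-np.cos(th)])
    return p,b,g,th
def Rt():
    from scipy.spatial.transform import Rotation as R
    s=monitor.sense(); return np.array(s['tool_pos']),R.from_euler('xyz',s['ee_rot'])
E
python3 - <<'E'
from h import *
for n in('top','side'):
    z=np.load(f'pics/{n}_0.npz');c=cloud(n,z['d']); ok=np.isfinite(c[...,0])&(c[...,2]>.107)
    Q=np.array([w2c(p) for p in c[ok]]); k=(abs(Q[:,0])<80)&(abs(Q[:,1])<40)
    Q=Q[k];col=z['im'][ok][k]
    h=cv2.cvtColor(col[None],cv2.COLOR_RGB2HSV)[0]
    print(n)
    o=np.argsort(Q[:,2])
    for i in o[::max(1,len(o)//45)]: print(np.round(Q[i]).astype(int),col[i])
for L in(1.3,1.4,1.5,1.6,1.7,1.8,1.9,2.0,2.05):
    # best q for grip
    qs=np.linspace(-1.5,2,700); e=[np.hypot(*(kin(L,q)[2]-[-35,178])) for q in qs]; i=np.argmin(e)
    print(L,round(qs[i],2),round(e[i],1),[np.round(v,1) for v in kin(L,qs[i])])
E
```

```text
top
[-30  -5 110] [110 113 112]
[ 11  13 114] [ 98 101 100]
[-37   1 115] [159 164 164]
[-31  -3 116] [159 163 162]
[-30   2 117] [136 140 139]
[ 15  13 119] [124 127 126]
[ 12   8 121] [39 36 37]
[ 10  -3 129] [51 51 53]
[ 15   8 133] [45 45 47]
[ 11  -7 134] [73 75 76]
[ 18 -15 135] [87 90 89]
[ 14  14 136] [120 123 123]
[  9 -14 137] [152 155 157]
[  8  16 139] [146 148 148]
[ 16  14 139] [102 105 105]
[  4  15 140] [140 143 143]
[  6  17 141] [136 142 141]
[  3  14 142] [111 116 115]
[ -1  15 142] [137 140 141]
[-13 -13 143] [136 137 133]
[ 17   8 144] [34 35 37]
[ -2 -14 145] [154 157 157]
[ -3  17 145] [154 159 158]
[-14 -14 147] [140 139 136]
[ -8  16 147] [140 144 143]
[-18 -15 148] [118 105  97]
[ 14   8 149] [43 45 47]
[-26 -12 149] [137 107  92]
[ 12   2 150] [50 51 51]
[ 16   8 150] [32 34 35]
[-32 -14 152] [152 124 108]
[-37  15 152] [149 152 152]
[-29 -12 153] [127 130 130]
[-45 -15 153] [158 134 120]
[-44  13 154] [160 165 164]
[-39  14 154] [172 115  77]
[-45   2 155] [132 127 126]
[-44   4 156] [145 146 147]
[ 19  -4 156] [47 52 50]
[ 16   1 157] [35 37 38]
[-45   9 
[... 1883 characters left out ...]
.11 0.8 [array([ 19.2, 133.6]), array([-42.2, 154.9]), array([-34.3, 177.6]), np.float64(2.8)]
1.6 -0.01 0.9 [array([ 17.2, 133.9]), array([-43.9, 156.1]), array([-35.6, 178.7]), np.float64(2.8)]
1.7 -0.12 2.5 [array([ 15.2, 134. ]), array([-45.5, 157.2]), array([-37. , 179.6]), np.float64(2.8)]
1.8 -0.24 4.0 [array([ 13.2, 133.9]), array([-47. , 158.3]), array([-38. , 180.6]), np.float64(2.8)]
1.9 -0.37 5.2 [array([ 11.2, 133.6]), array([-48.4, 159.6]), array([-38.8, 181.6]), np.float64(2.7)]
2.0 -0.5 6.3 [array([  9.3, 133.2]), array([-49.5, 160.9]), array([-39.3, 182.6]), np.float64(2.7)]
2.05 -0.56 6.7 [array([  8.3, 132.9]), array([-50.2, 161.1]), array([-39.7, 182.8]), np.float64(2.7)]
```

```bash
cat >> h.py <<'E'
def go(Pw,yaw=None,R0=None):
    from scipy.spatial.transform import Rotation as R
    p,r=Rt(); d=r.inv().apply(np.asarray(Pw)-p)*1000
    if yaw is not None:
        rt=R.from_euler('xyz',[np.pi,0,yaw]); print('turn',np.round(np.degrees((r.inv()*rt).as_rotvec()),1))
    print('pos',np.round(p,4),'case',np.round(w2c(p),1),'shift',np.round(d,1))
E
python3 - <<'E'
from h import *
# tool y = (sin yaw,-cos yaw) ; want along +-EY
for y in (YAW,YAW-np.pi): print(y); go(c2w(-35,0,245),y)
E
```

```text
1.8395770316020235
turn [-0.1  0.  55.5]
pos [0.1882 0.5429 0.2629] case [710.1 152.3 264.9] shift [-547.8 -527.4   20.5]
-1.3020156219877697
turn [-0.000e+00 -1.000e-01 -1.245e+02]
pos [0.1882 0.5429 0.2629] case [710.1 152.3 264.9] shift [-547.8 -527.4   20.5]
```

play_rows --pt "0 0 55.5 -548 -527 20 45" --pt "0 0 55.5 -548 -527 20 45" --pt "0 0 55.5 -548 -527 20 45" --pt "0 0 55.5 -548 -527 20 45" --pt "0 0 55.5 -548 -527 20 45" --pt "0 0 55.5 -548 -527 20 45" --pt "0 0 55.5 -548 -527 20 45" --pt "0 0 55.5 -548 -527 20 45" --pt "0 0 55.5 -548 -527 20 45" --pt "0 0 55.5 -548 -527 20 45"

```text
t: 0.93
tool_pos: [0.3776, 0.1702, 0.2527]
ee_rot: [3.141, -0.0, 1.839]
ft_force: [1.2, 0.6, -0.0]
gripper_width: 0.0447
```

```bash
python3 - <<'E'
from h import *
go(c2w(-35,0,245),YAW)
E
```

```text
turn [ 0. -0. -0.]
pos [0.3776 0.1702 0.2527] case [300.4  68.7 254.7] shift [-335.4   68.9    9.7]
```

play_rows --pt "0 0 0 -335 69 10 45" --pt "0 0 0 -335 69 10 45" --pt "0 0 0 -335 69 10 45" --pt "0 0 0 -335 69 10 45" --pt "0 0 0 -335 69 10 45" --pt "0 0 0 -335 69 10 45" --pt "0 0 0 -335 69 10 45" --pt "0 0 0 -335 69 10 45" --pt "0 0 0 -335 69 10 45" --pt "0 0 0 -335 69 10 45"

```text
t: 1.77
tool_pos: [0.5331, -0.1351, 0.2419]
ee_rot: [-3.141, -0.001, 1.835]
ft_force: [-1.1, 0.9, -0.2]
gripper_width: 0.0449
```

```bash
python3 - <<'E'
from h import *
go(c2w(-35,0,245),YAW)
grab('side','1');grab('top','1')
for n,r in(('side',(slice(150,350),slice(150,350))),('top',(slice(100,240),slice(200,400)))):
    im=np.load(f'pics/{n}_1.npz')['im'][r]; cv2.imwrite(f'pics/{n}_1c.png',cv2.resize(im,None,fx=3,fy=3)[:,:,::-1])
E
```

```text
turn [-0.1 -0.  -0.2]
pos [ 0.5331 -0.1351  0.2419] case [-3.520e+01 -2.000e-01  2.439e+02] shift [ 0.2 -0.2 -1.1]
```

View pics/side_1c.png

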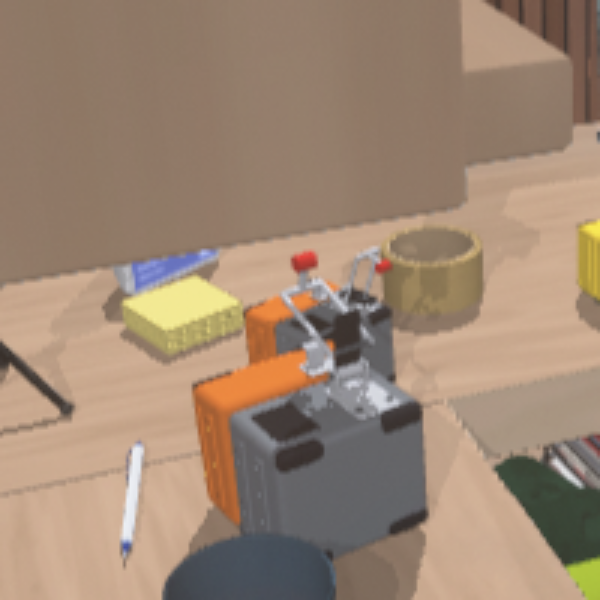

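View pics/top_1c.png

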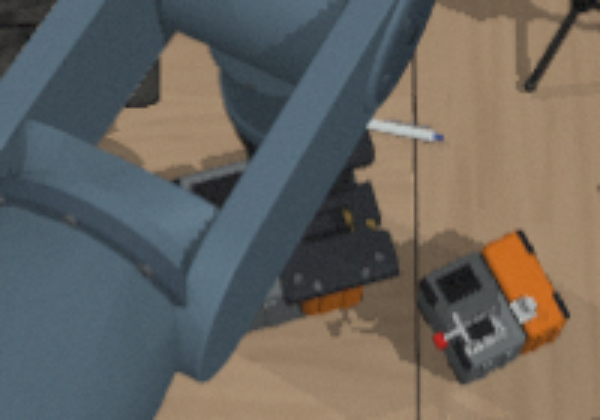

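The side view shows the grip at crop (303,260), with the shelf board still hiding the fingers. The top view is blocked by the arm. I'll lower around the grip and look again.

play_rows --pt "0 0 0 0 0 25 45" --pt "0 0 0 0 0 42 45" --pt "0 0 0 0 0 51 45" --pt "0 0 0 0 0 51 45"

```text
t: 2.2
tool_pos: [0.531, -0.1302, 0.1897]
ee_rot: [-3.138, -0.003, 1.841]
ft_force: [-0.2, -0.1, -0.3]
gripper_width: 0.0449
```

```bash
python3 - <<'E'
from h import *
go(c2w(-35,0,193),YAW)
grab('side','2')
for n,r in(('side',(slice(180,300),slice(190,350))),):
    im=np.load(f'pics/{n}_2.npz')['im'][r]; cv2.imwrite(f'pics/{n}_2c.png',cv2.resize(im,None,fx=5,fy=5)[:,:,::-1])
p,r=Rt(); print('tip proj',proj('side',[p,p+[0,0,-.025],c2w(-35,0,178)]))
E
```

```text
turn [-0.2 -0.2  0.1]
pos [ 0.531  -0.1302  0.1897] case [-29.9   0.6 191.7] shift [-5.1  0.5 -1.3]
tip proj [[252.07346771 230.63829823]
 [253.05972619 242.03650404]
 [251.68490569 236.87794854]]
```

View pics/side_2c.png

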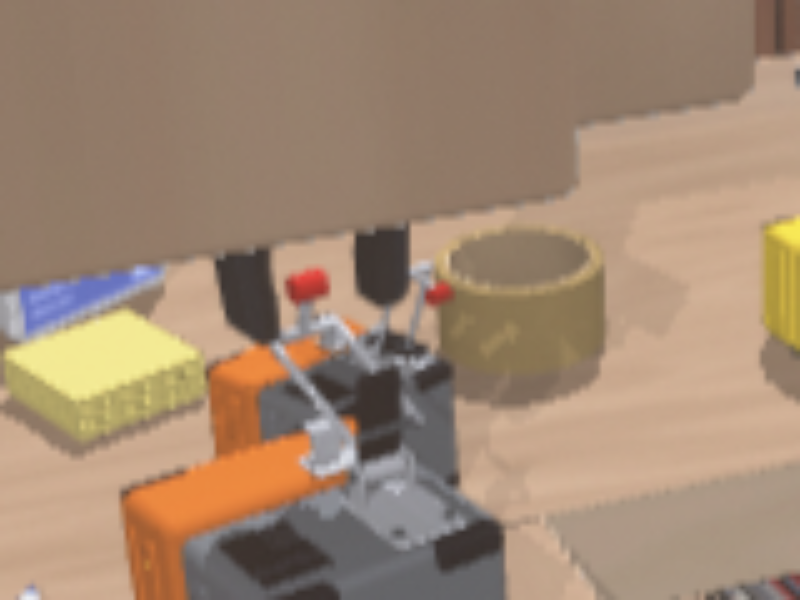

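```bash
python3 - <<'E'
from h import *
print(monitor.sense()['t'],monitor.sense()['joint_vel']); go(c2w(-35,0,193),YAW)
# finger tips from side depth
z=np.load('pics/side_2.npz');c=cloud('side',z['d'])
for n,(u0,u1,v0,v1) in dict(L=(190+218,190+278,0,0),).items(): pass
for n,(u0,u1,v0,v1) in dict(L=(234,245,230,248),R=(262,271,226,240)).items():
    P=c[v0:v1,u0:u1].reshape(-1,3);k=z['im'][v0:v1,u0:u1].reshape(-1,3).max(1)<75
    Q=np.array([w2c(p) for p in P[k]]);Q=Q[np.isfinite(Q[:,0])&(abs(Q[:,0])<80)];print(n,len(Q),np.round(np.median(Q,0),1),np.round(np.percentile(Q,[5,95],axis=0)),)
E
```

```text
2.25 [-0.0064297  -0.01648819 -0.03978536 -0.00051936  0.00664256 -0.0006255 ]
turn [-0.1 -0.1  0.1]
pos [ 0.5319 -0.1308  0.1912] case [-3.080e+01 -1.000e-01  1.932e+02] shift [-4.2 -0.1  0.2]
L 149 [-20.7 -34.8 189.3] [[-33. -39. 173.]
 [-18. -26. 205.]]
R 119 [-21.1  25.2 184.1] [[-33.  22. 171.]
 [-18.  33. 197.]]
```

play_rows --pt "0 0 0 -5 0 0 45" --pt "0 0 0 -5 0 0 45" --pt "0 0 0 -5 0 0 45" --squeeze 15

```text
t: 2.5
tool_pos: [0.5348, -0.1378, 0.1931]
ee_rot: [3.14, 0.002, 1.839]
ft_force: [0.3, -0.3, 0.1]
gripper_width: 0.0446
```

```bash
python3 - <<'E'
from h import *
go(c2w(-36,0,193),YAW)
E
```

```text
turn [ 0.1  0.1 -0. ]
pos [ 0.5348 -0.1378  0.1931] case [-38.3  -1.1 195.1] shift [ 2.3 -1.1  2.1]
```

play_rows --pt "0 0 0 0 0 0 45" --pt "0 0 0 0 0 0 45" --pt "0 0 0 0 0 0 45"

```text
t: 2.75
tool_pos: [0.5342, -0.1375, 0.1921]
ee_rot: [3.141, 0.0, 1.839]
ft_force: [0.4, 1.8, -1.1]
gripper_width: 0.0453
```

```bash
python3 - <<'E'
from h import *
go(c2w(-36,0,193),YAW)
E
```

```text
turn [ 0.  0. -0.]
pos [ 0.5342 -0.1375  0.1921] case [-37.8  -0.6 194.1] shift [ 1.8 -0.6  1.1]
```

play_rows --pt "0 0 0 2 0 2 45" --pt "0 0 0 2 0 2 10" --pt "0 0 0 2 0 2 10" --pt "0 0 0 2 0 2 10" --pt "0 0 0 2 0 2 10" --pt "0 0 0 2 0 2 10" --pt "0 0 0 2 0 2 10" --squeeze 15

```text
t: 3.33
tool_pos: [0.5333, -0.1357, 0.1897]
ee_rot: [-3.141, 0.0, 1.839]
ft_force: [-1.0, -0.7, 0.8]
gripper_width: 0.014
```

```bash
python3 - <<'E'
from h import *
go(c2w(-36,0,193),YAW)
grab('side','3')
im=np.load('pics/side_3.npz')['im'][180:300,190:350]; cv2.imwrite('pics/side_3c.png',cv2.resize(im,None,fx=5,fy=5)[:,:,::-1])
E
```

```text
turn [-0.1  0.  -0. ]
pos [ 0.5333 -0.1357  0.1897] case [-35.8  -0.2 191.7] shift [-0.2 -0.2 -1.3]
```

View pics/side_3c.png

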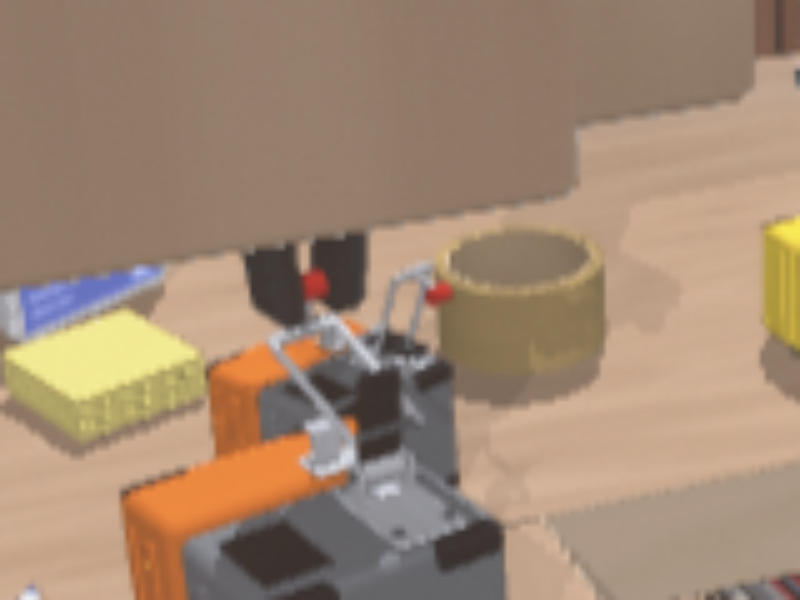

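Opening is 14.0 mm and the red grip sits between the fingers at crop (316,284), so it is held. Next I'll compute the grip path for the bar waypoints.

```bash
cat >> h.py <<'E'
def gripfor(b):
    from scipy.optimize import brentq
    b=np.array(b,float); f=lambda L: np.hypot(*(kin(L,0)[0]-b))-65
    Ls=np.linspace(.6,2.05,300); v=[f(L) for L in Ls]
    for i in range(len(Ls)-1,0,-1):
        if v[i]*v[i-1]<=0:
            L=brentq(f,Ls[i-1],Ls[i]); p=kin(L,0)[0]; th=np.arctan2(*(b-p)[::-1])%(2*np.pi)
            return L,b+24*np.array([np.sin(th),-np.cos(th)]),th-L-1.2
    return None
E
python3 - <<'E'
from h import *
for b in [(-43,156),(-47,148),(-48,140),(-48,130),(-48,122),(-47.5,114),(-47,108),(-46,105),(-43,105.5),(-40,106),(-38,106.5),(-36,107),(-35,107)]:
    r=gripfor(b); print(b, None if r is None else (round(r[0],2),np.round(r[1],1),'q',round(r[2],2),'tcp shift',np.round(r[1]-[-36,178],1)))
E
```

```text
(-43, 156) (1.56, array([-34.8, 178.6]), 'q', np.float64(0.04), 'tcp shift', array([1.2, 0.6]))
(-47, 148) (1.64, array([-41.8, 171.4]), 'q', np.float64(0.09), 'tcp shift', array([-5.8, -6.6]))
(-48, 140) (1.62, array([-45.8, 163.9]), 'q', np.float64(0.22), 'tcp shift', array([ -9.8, -14.1]))
(-48, 130) (1.62, array([-49.4, 154. ]), 'q', np.float64(0.39), 'tcp shift', array([-13.4, -24. ]))
(-48, 122) (1.67, array([-52.4, 145.6]), 'q', np.float64(0.46), 'tcp shift', array([-16.4, -32.4]))
(-47.5, 114) (1.74, array([-54.9, 136.8]), 'q', np.float64(0.51), 'tcp shift', array([-18.9, -41.2]))
(-47, 108) (1.83, array([-56.5, 130. ]), 'q', np.float64(0.52), 'tcp shift', array([-20.5, -48. ]))
(-46, 105) (1.85, array([-56.6, 126.5]), 'q', np.float64(0.55), 'tcp shift', array([-20.6, -51.5]))
(-43, 105.5) (1.69, array([-53.5, 127.1]), 'q', np.float64(0.71), 'tcp shift', array([-17.5, -50.9]))
(-40, 106) (1.52, array([-50.2, 127.7]), 'q', np.float64(0.86), 'tcp shift', array([-14.2, -50.3]))
(-38, 106.5) (1.39, array([-47.8, 128.4]), 'q', np.float64(0.97), 'tcp shift', array([-11.8, -49.6]))
(-36, 107) (1.24, array([-45.2, 129.2]), 'q', np.float64(1.09), 'tcp shift', array([ -9.2, -48.8]))
(-35, 107) (1.17, array([-43.9, 129.3]), 'q', np.float64(1.16), 'tcp shift', array([ -7.9, -48.7]))
```

play_rows --pt "0 0 0 -3 0 3 10" --pt "0 0 0 -6 0 7 10" --pt "0 0 0 -8 0 11 10" --pt "0 0 0 -10 0 15 10" --pt "0 0 0 -12 0 20 10" --pt "0 0 0 -14 0 25 10" --pt "0 0 0 -15 0 29 10" --pt "0 0 0 -16.5 0 32 10" --pt "0 0 0 -16.5 0 32 10" --pt "0 0 0 -16.5 0 32 10"

```text
t: 4.22
tool_pos: [0.5377, -0.1513, 0.1574]
ee_rot: [-3.141, -0.001, 1.839]
ft_force: [-3.9, 1.5, -0.5]
gripper_width: 0.0135
```

```bash
python3 - <<'E'
from h import *
grab('side','4')
im=np.load('pics/side_4.npz')['im'][200:300,200:320]; cv2.imwrite('pics/side_4c.png',cv2.resize(im,None,fx=6,fy=6,interpolation=cv2.INTER_CUBIC)[:,:,::-1])
go(c2w(-52.4,0,145.6+14),YAW); print(monitor.sense()['ft_force'],monitor.sense()['gripper_width'])
for n,P in dict(bar0=c2w(-48,-15,122),bar1=c2w(-48,15,122),lip=c2w(-38,0,112),grip=c2w(-52.4,0,145.6)).items(): print(n,np.round((proj('side',P)[0]-[200,200])*6))
E
```

```text
turn [-0. -0. -0.]
pos [ 0.5377 -0.1512  0.1575] case [-52.   -0.3 159.5] shift [-0.4 -0.3 -0.1]
[-4.27857442  1.67869594 -0.46356793] 0.013469484545710599
bar0 [266. 369.]
bar1 [342. 344.]
lip [321. 392.]
grip [292. 290.]
```

View pics/side_4c.png

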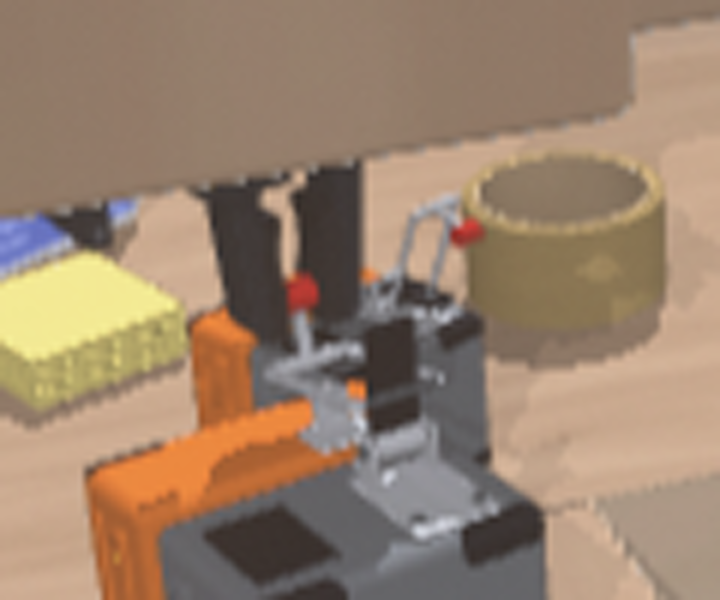

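play_rows --pt "0 0 0 -1 -0.5 3 10" --pt "0 0 0 -2 -0.5 6 10" --pt "0 0 0 -3 -0.5 9 10" --pt "0 0 0 -4 -0.5 12 10" --pt "0 0 0 -4.5 -0.5 15.5 10" --pt "0 0 0 -4.5 -0.5 19 10" --pt "0 0 0 -4.5 -0.5 19 10" --pt "0 0 0 -4.5 -0.5 19 10"

```text
t: 4.93
tool_pos: [0.5389, -0.1563, 0.1387]
ee_rot: [3.141, 0.001, 1.839]
ft_force: [-1.9, -1.2, 0.2]
gripper_width: 0.0137
```

```bash
cat >> h.py <<'E'
def look(tag,u0=200,v0=200,u1=320,v1=300,n='side',k=6):
    grab(n,tag); im=np.load(f'pics/{n}_{tag}.npz')['im'][v0:v1,u0:u1]
    cv2.imwrite(f'pics/{n}_{tag}c.png',cv2.resize(im,None,fx=k,fy=k,interpolation=cv2.INTER_CUBIC)[:,:,::-1])
def pp(P,u0=200,v0=200,k=6,n='side'): return np.round((proj(n,P)[0]-[u0,v0])*k)
def ff():
    f=np.array(monitor.sense()['ft_force']); return np.round([f@EX,f@EY,f[2]],1)
E
python3 - <<'E'
from h import *
look('5')
go(c2w(-56.6,0,126.5+14),YAW); print(ff(),monitor.sense()['gripper_width'])
for n,P in dict(bar0=c2w(-46,-15,105),bar1=c2w(-46,15,105),lip=c2w(-38,0,112),grip=c2w(-56.6,0,126.5)).items(): print(n,pp(P))
E
```

```text
turn [ 0.  0. -0.]
pos [ 0.5389 -0.1563  0.1388] case [-5.710e+01 -1.000e-01  1.408e+02] shift [ 0.5 -0.1  0.3]
[-1.9  2.3  0.4] 0.013345654939404962
bar0 [273. 415.]
bar1 [349. 389.]
lip [321. 392.]
grip [291. 336.]
```

View pics/side_5c.png

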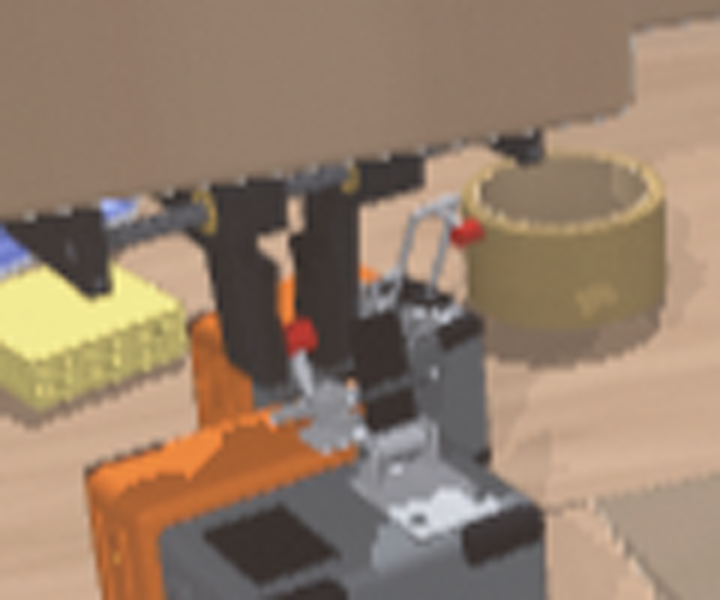

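play_rows --pt "0 0 0 2 -0.5 0 10" --pt "0 0 0 4 -0.5 -0.5 10" --pt "0 0 0 6 -0.5 -1 10" --pt "0 0 0 8 -0.5 -1.5 10" --pt "0 0 0 9.5 -0.5 -2 10" --pt "0 0 0 11 -0.5 -2 10" --pt "0 0 0 11 -0.5 -2 10" --pt "0 0 0 11 -0.5 -2 10"

```text
t: 5.65
tool_pos: [0.5359, -0.1464, 0.1414]
ee_rot: [3.14, 0.003, 1.839]
ft_force: [0.4, -7.7, -0.7]
gripper_width: 0.0137
```

```bash
python3 - <<'E'
from h import *
look('6')
go(c2w(-45.2,0,129.2+14),YAW); print(ff(),monitor.sense()['gripper_width'])
for n,P in dict(bar0=c2w(-36,-15,107),bar1=c2w(-36,15,107),lip=c2w(-38,0,112),grip=c2w(-45.2,0,129.2)).items(): print(n,pp(P))
E
```

```text
turn [ 0.1  0.2 -0. ]
pos [ 0.5359 -0.1464  0.1414] case [-4.690e+01  1.000e-01  1.434e+02] shift [1.7 0.1 0.2]
[-7.1  1.6 -1.3] 0.013926339936401527
bar0 [287. 421.]
bar1 [363. 394.]
lip [321. 392.]
grip [307. 341.]
```

View pics/side_6c.png

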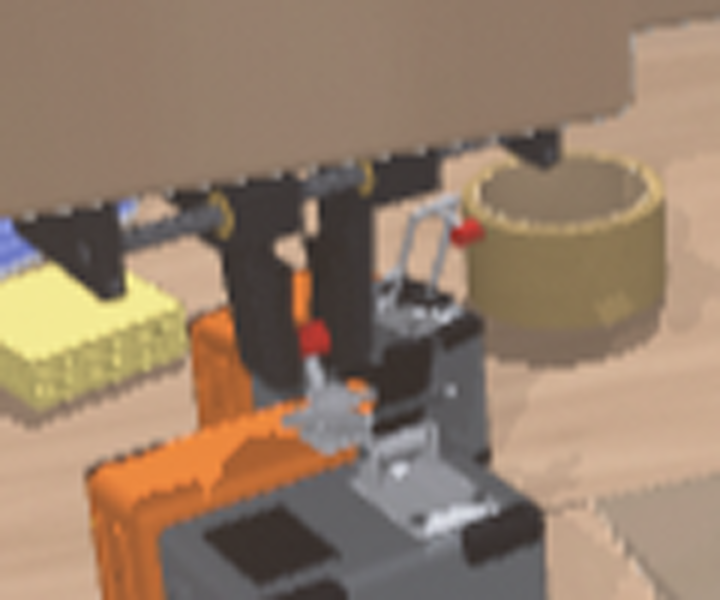

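The bar end shows at crop (287,420), as predicted for the seat, and there is about 7 N pulling against the post. The loop is hooked with the lever still up, so I'll let go and lift.

play_rows --pt "0 0 0 -0.5 0 0 10" --pt "0 0 0 -0.5 0 0 10" --pt "0 0 0 -0.5 0 0 32" --pt "0 0 0 -0.5 0 0 32" --pt "0 0 0 -0.5 0 0 32" --pt "0 0 0 -0.5 0 -15 32" --pt "0 0 0 -0.5 0 -40 32" --pt "0 0 0 -0.5 0 -75 32" --pt "0 0 0 -0.5 0 -100 32" --pt "0 0 0 -0.5 0 -100 0"

```text
t: 6.53
tool_pos: [0.5381, -0.1465, 0.2468]
ee_rot: [3.134, 0.006, 1.84]
ft_force: [0.1, -0.8, 0.1]
gripper_width: 0.0273
```

```bash
python3 - <<'E'
from h import *
look('7')
go(c2w(-45.2,0,129.2+14),YAW); print(ff(),monitor.sense()['gripper_width'])
z=np.load('pics/side_7.npz');c=cloud('side',z['d']);ok=np.isfinite(c[...,0])&(c[...,2]>.12)
Q=np.array([w2c(p) for p in c[ok]]);k=(abs(Q[:,0])<80)&(abs(Q[:,1])<25)&(Q[:,2]<175);Q=Q[k];col=z['im'][ok][k]
d=col.max(1)<80; D=Q[d]; print('lever pts',len(D),np.round(np.polyfit(D[:,2],D[:,0],1),3),np.round(np.percentile(D,[2,50,98],axis=0)))
r=(col[:,0]>120)&(col[:,1]<80); print('red',np.round(Q[r].mean(0),1))
for n,P in dict(bar0=c2w(-36,-15,107),bar1=c2w(-36,15,107),lip=c2w(-38,0,112),grip=c2w(-45.2,0,129.2)).items(): print(n,pp(P))
E
```

```text
turn [0.3 0.2 0. ]
pos [ 0.5371 -0.1461  0.244 ] case [-46.8  -1.1 246. ] shift [  2.   -1.6 102.8]
[-0.5 -0.1 -0.1] 0.02342479682021688
lever pts 120 [  0.239 -13.281] [[ 14. -11. 124.]
 [ 21.  -2. 143.]
 [ 26.   7. 158.]]
red [-45.   -1.9 130.6]
bar0 [287. 421.]
bar1 [363. 394.]
lip [321. 392.]
grip [307. 341.]
```

View pics/side_7c.png

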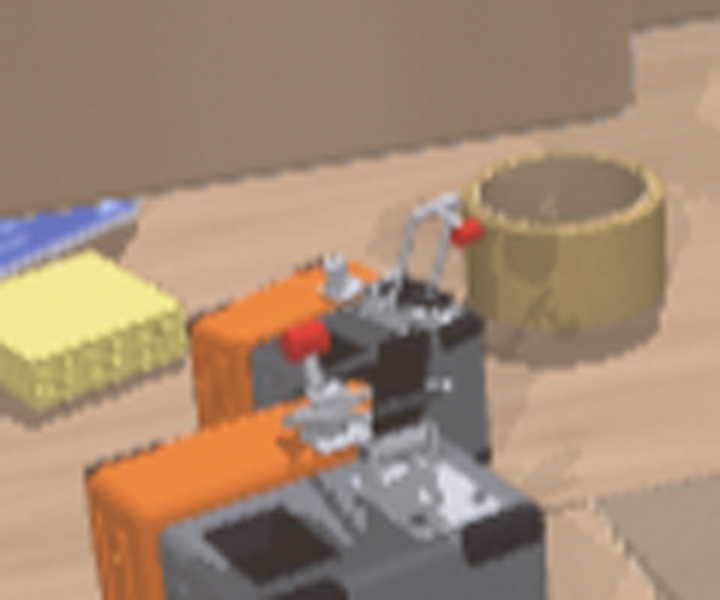

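The bar end is at crop (285,417), under the keeper plate. The lever is at about 1.33 rad and free of the hand. Next I'll bring the closed fingertips to the keeper side of the lever.

play_rows --pt "0 0 0 15 -0.5 0 0" --pt "0 0 0 32 -0.5 5 0" --pt "0 0 0 45 -0.5 20 0" --pt "0 0 0 45 -0.5 40 0" --pt "0 0 0 45 -0.5 60 0" --pt "0 0 0 45 -0.5 69 0" --pt "0 0 0 45 -0.5 69 0" --pt "0 0 0 45 -0.5 69 0"

```text
t: 7.25
tool_pos: [0.5221, -0.1018, 0.1708]
ee_rot: [-3.139, -0.002, 1.839]
ft_force: [-0.3, 0.8, -0.4]
gripper_width: 0.001
```

```bash
python3 - <<'E'
from h import *
look('8')
go(c2w(0,0,177),YAW); print(ff(),monitor.sense()['gripper_width'])
for n,P in dict(corner=c2w(9,0,152),face=c2w(19.5,0,152)).items(): print(n,pp(P))
E
```

```text
turn [-0. -0. -0.]
pos [ 0.523  -0.1023  0.1719] case [ -0.9   0.9 173.9] shift [ 0.9  0.9 -3.1]
[-0.1 -0.6 -0.7] 0.0003574190084575168
corner [384. 338.]
face [400. 349.]
```

View pics/side_8c.png

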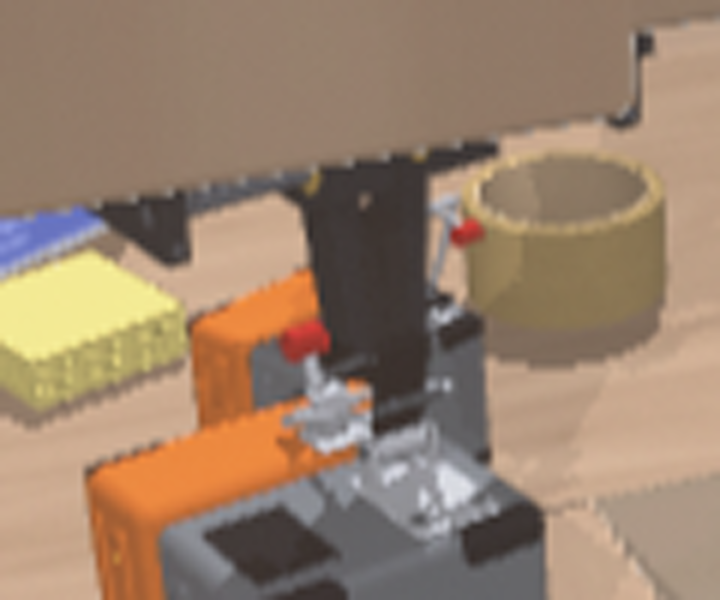

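```bash
python3 - <<'E'
import numpy as np
for L in [1.4,1.33,1.25,1.2,1.15,1.1,1.05,1,.95,.9,.8,.7,.6,.5,.4,.3,.2,.1,0]:
    c,s=np.cos(L),np.sin(L); x=15+39*c-4.5*s-9; z=114+39*s+4.5*c+25
    print(L,round(x,1),round(z,1),'shift from (-1,174):',round(x+1,1),round(174-z,1))
E
```

```text
1.4 8.2 178.2 shift from (-1,174): 9.2 -4.2
1.33 10.9 177.9 shift from (-1,174): 11.9 -3.9
1.25 14.0 177.4 shift from (-1,174): 15.0 -3.4
1.2 15.9 177.0 shift from (-1,174): 16.9 -3.0
1.15 17.8 176.4 shift from (-1,174): 18.8 -2.4
1.1 19.7 175.8 shift from (-1,174): 20.7 -1.8
1.05 21.5 175.1 shift from (-1,174): 22.5 -1.1
1 23.3 174.2 shift from (-1,174): 24.3 -0.2
0.95 25.0 173.3 shift from (-1,174): 26.0 0.7
0.9 26.7 172.3 shift from (-1,174): 27.7 1.7
0.8 29.9 170.1 shift from (-1,174): 30.9 3.9
0.7 32.9 167.6 shift from (-1,174): 33.9 6.4
0.6 35.6 164.7 shift from (-1,174): 36.6 9.3
0.5 38.1 161.6 shift from (-1,174): 39.1 12.4
0.4 40.2 158.3 shift from (-1,174): 41.2 15.7
0.3 41.9 154.8 shift from (-1,174): 42.9 19.2
0.2 43.3 151.2 shift from (-1,174): 44.3 22.8
0.1 44.4 147.4 shift from (-1,174): 45.4 26.6
0 45.0 143.5 shift from (-1,174): 46.0 30.5
```

play_rows --pt "0 0 0 3 0 -2 0" --pt "0 0 0 6 0 -3.5 0" --pt "0 0 0 8.5 0 -4 0" --pt "0 0 0 10 0 -4 0" --pt "0 0 0 11.5 0 -4 0" --pt "0 0 0 13 0 -3.5 0" --pt "0 0 0 14.5 0 -3.5 0" --pt "0 0 0 16 0 -3 0"

```text
t: 7.97
tool_pos: [0.5192, -0.0876, 0.1753]
ee_rot: [3.141, 0.001, 1.839]
ft_force: [1.6, -4.0, 3.1]
gripper_width: 0.0004
```

```bash
python3 - <<'E'
from h import *
go(c2w(0,0,177),YAW); print(ff())
E
```

```text
turn [ 0.1  0.1 -0. ]
pos [ 0.5192 -0.0876  0.1753] case [ 14.3   0.6 177.3] shift [-14.3   0.6   0.3]
[-4.3 -0.5  3.1]
```

play_rows --pt "0 0 0 1 0 0.2 0" --pt "0 0 0 2 0 0.5 0" --pt "0 0 0 3 0 0.8 0" --pt "0 0 0 4 0 1.1 0" --pt "0 0 0 5 0 1.5 0" --pt "0 0 0 6 0 2 0"

```text
t: 8.47
tool_pos: [0.5173, -0.0813, 0.1727]
ee_rot: [3.141, 0.0, 1.839]
ft_force: [2.1, -4.2, 1.2]
gripper_width: 0.0007
```

```bash
python3 - <<'E'
from h import *
go(c2w(20,0,175),YAW); print(ff())
E
```

```text
turn [ 0.  0. -0.]
pos [ 0.5173 -0.0813  0.1727] case [ 20.8   0.8 174.7] shift [-0.8  0.8 -0.3]
[-4.6 -0.9  1.2]
```

play_rows --pt "0 0 0 1 0 0.5 0" --pt "0 0 0 2 0 1 0" --pt "0 0 0 3 0 1.5 0" --pt "0 0 0 4 0 2 0" --pt "0 0 0 5 0 2.6 0" --pt "0 0 0 6 0 3.2 0" --pt "0 0 0 7 0 3.8 0"

```text
t: 9.05
tool_pos: [0.5151, -0.0745, 0.1688]
ee_rot: [-3.141, -0.0, 1.839]
ft_force: [1.4, -4.1, 1.5]
gripper_width: 0.0005
```

```bash
python3 - <<'E'
from h import *
go(c2w(29.9,0,170.1),YAW); print(ff())
look('9')
E
```

```text
turn [-0. -0. -0.]
pos [ 0.5151 -0.0745  0.1688] case [ 28.    1.1 170.8] shift [1.9 1.1 0.7]
[-4.3 -0.3  1.5]
```

View pics/side_9c.png

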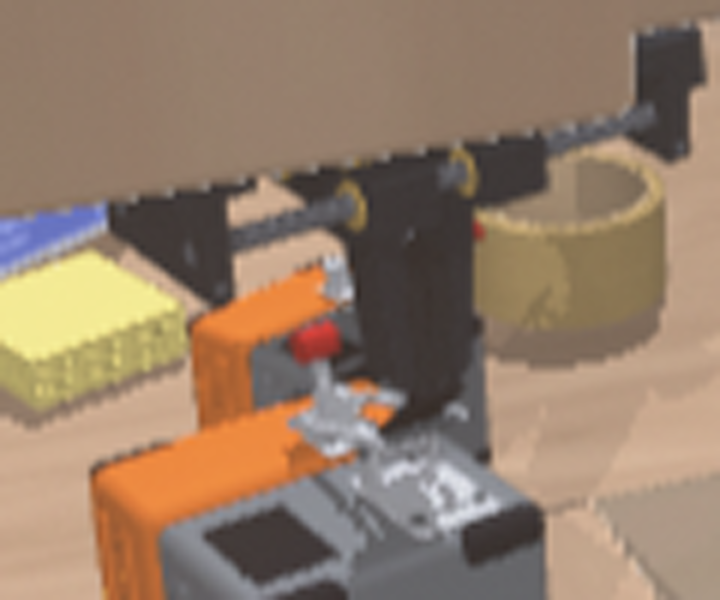

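The lever is folding over under the fingertip, the loop is still hooked at crop (330,410), and the force is about 5 N.

play_rows --pt "0 0 0 1 0 0.7 0" --pt "0 0 0 2 0 1.4 0" --pt "0 0 0 3 0 2.1 0" --pt "0 0 0 4 0 2.8 0" --pt "0 0 0 5 0 3.6 0" --pt "0 0 0 6 0 4.5 0"

```text
t: 9.6
tool_pos: [0.5135, -0.0687, 0.1643]
ee_rot: [-3.141, -0.0, 1.839]
ft_force: [0.9, -3.6, 1.5]
gripper_width: 0.0003
```

```bash
python3 - <<'E'
from h import *
go(c2w(35.6,0,164.7),YAW); print(ff())
E
```

```text
turn [-0. -0. -0.]
pos [ 0.5135 -0.0687  0.1643] case [ 34.1   1.1 166.3] shift [1.5 1.1 1.6]
[-3.7  0.1  1.5]
```

play_rows --pt "0 0 0 0.8 0 1 0" --pt "0 0 0 1.6 0 2 0" --pt "0 0 0 2.4 0 3 0" --pt "0 0 0 3.2 0 4 0" --pt "0 0 0 4 0 5 0" --pt "0 0 0 4.6 0 6 0"

```text
t: 10.1
tool_pos: [0.5123, -0.0641, 0.1583]
ee_rot: [-3.141, -0.0, 1.839]
ft_force: [0.3, -1.9, 1.2]
gripper_width: 0.001
```

```bash
python3 - <<'E'
from h import *
go(c2w(40.2,0,158.3),YAW); print(ff())
E
```

```text
turn [-0. -0. -0.]
pos [ 0.5123 -0.0641  0.1583] case [ 38.7   1.  160.3] shift [1.5 1.  2. ]
[-1.9  0.3  1.2]
```

```bash
python3 - <<'E'
from h import *
look('10')
print(ff())
for L in (1.0,.8,.6,.47,.3,.14,0):
    p=kin(L,0)[0]; z=107.5; print(L,np.round(p,1),'bar x',round(p[0]-np.sqrt(65**2-(p[1]-z)**2),1))
E
```

```text
[-0.7  0.   0.3]
1.0 [ 28.  129.2] bar x -33.2
0.8 [ 30.8 126.3] bar x -31.4
0.6 [ 32.9 122.9] bar x -30.2
0.47 [ 33.9 120.5] bar x -29.8
0.3 [ 34.7 117.2] bar x -29.5
0.14 [ 35. 114.] bar x -29.7
0 [ 34.8 111.2] bar x -30.1
```

View pics/side_10c.png

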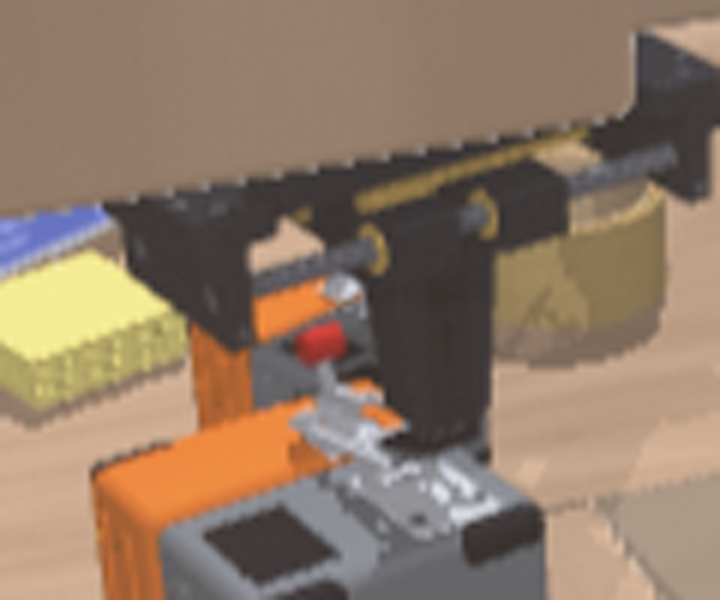

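play_rows --pt "0 0 0 0.8 0 1.2 0" --pt "0 0 0 1.6 0 2.4 0" --pt "0 0 0 2.4 0 3.6 0" --pt "0 0 0 3.2 0 4.8 0" --pt "0 0 0 4 0 6 0" --pt "0 0 0 5 0 7.2 0" --pt "0 0 0 6 0 8.4 0"

```text
t: 10.73
tool_pos: [0.5107, -0.0584, 0.1498]
ee_rot: [-3.141, -0.0, 1.839]
ft_force: [0.6, 0.3, -0.1]
gripper_width: 0.0006
```

```bash
python3 - <<'E'
from h import *
go(c2w(50,0,143.5),YAW); print(ff())
E
```

```text
turn [-0. -0. -0.]
pos [ 0.5107 -0.0584  0.1498] case [ 44.7   1.  151.8] shift [5.3 1.  8.3]
[ 0.2 -0.6 -0.1]
```

play_rows --pt "0 0 0 2 0 1 0" --pt "0 0 0 4 0 2.5 0" --pt "0 0 0 6 0 4 0" --pt "0 0 0 6 0 5 0" --pt "0 0 0 6 0 5 0"

```text
t: 11.15
tool_pos: [0.509, -0.0525, 0.1447]
ee_rot: [-3.141, -0.001, 1.839]
ft_force: [-1.0, 0.1, -0.7]
gripper_width: 0.0003
```

```bash
python3 - <<'E'
from h import *
look('11')
go(c2w(50,0,143.5),YAW); print(ff())
E
```

```text
turn [-0. -0. -0.]
pos [ 0.5091 -0.0527  0.1448] case [ 50.6   1.1 146.8] shift [-0.7  1.1  3.3]
[-0.8 -0.8  0.1]
```

View pics/side_11c.png

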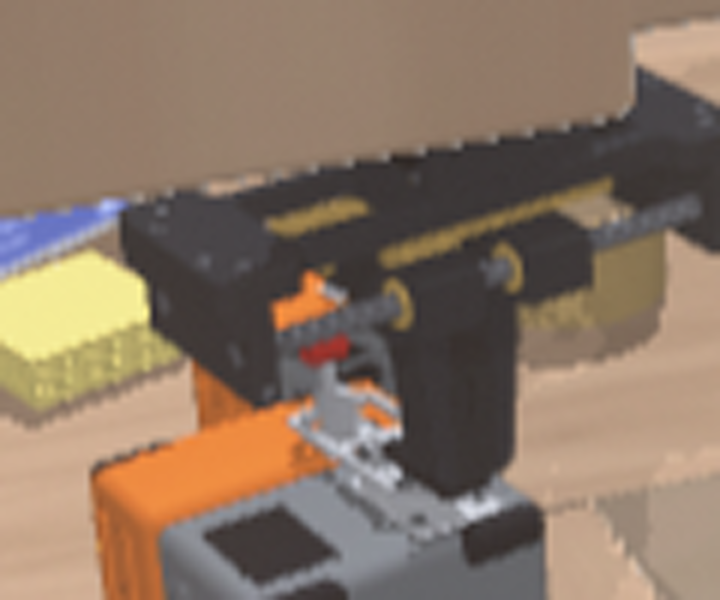

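play_rows --pt "0 0 0 0 0 0.7 0" --pt "0 0 0 0 0 1.4 0" --pt "0 0 0 0 0 2.1 0" --pt "0 0 0 0 0 2.8 0" --pt "0 0 0 0 0 2.8 0"

```text
t: 11.62
tool_pos: [0.5095, -0.0529, 0.1434]
ee_rot: [3.141, 0.0, 1.839]
ft_force: [-4.3, 2.0, 9.8]
gripper_width: 0.0005
```

play_rows --pt "0 0 0 0 0 0.3 0" --pt "0 0 0 0 0 0.6 0" --pt "0 0 0 0 0 0.6 0"

```text
t: 11.87
tool_pos: [0.5096, -0.0529, 0.1434]
ee_rot: [3.141, 0.0, 1.839]
ft_force: [-6.8, 2.0, 14.3]
gripper_width: 0.0005
```

```bash
python3 - <<'E'
from h import *
go(c2w(50,0,143.5),YAW); print(ff(),np.linalg.norm(ff()))
E
```

```text
turn [ 0.  0. -0.]
pos [ 0.5096 -0.0529  0.1434] case [ 50.3   0.7 145.4] shift [-0.3  0.7  1.9]
[ 3.7  6.  14.3] 15.943023552638941
```

play_rows --pt "0 0 0 0 0 0.2 0" --pt "0 0 0 0 0 0.2 0" --pt "0 0 0 0 0 0.2 0" --pt "0 0 0 0 0 0.2 0"

```text
t: 12.2
tool_pos: [0.5096, -0.0529, 0.1434]
ee_rot: [3.141, 0.0, 1.839]
ft_force: [-7.2, 2.2, 15.5]
gripper_width: 0.0005
```

play_rows --pt "0 0 0 0 0 0 0" --pt "0 0 0 0 0 0 0" --pt "0 0 0 0 0 0 0" --pt "0 0 0 0 0 0 0" --pt "0 0 0 0 0 0 0" --pt "0 0 0 0 0 0 0" --pt "0 0 0 0 0 0 0" --pt "0 0 0 0 0 0 0" --pt "0 0 0 0 0 0 0" --pt "0 0 0 0 0 0 0"

```text
t: 13.03
tool_pos: [0.5096, -0.0529, 0.1434]
ee_rot: [3.141, 0.0, 1.839]
ft_force: [-6.9, 2.5, 16.0]
gripper_width: 0.0006
```

A steady 16 N vertical (about 17.6 N total) was held for over a second against a stiff stop. I'll lift off and check.

play_rows --pt "0 0 0 0 0 -1 0" --pt "0 0 0 0 0 -3 0" --pt "0 0 0 0 0 -10 0" --pt "0 0 0 0 0 -30 0" --pt "0 0 0 0 0 -60 0" --pt "0 0 0 0 0 -95 0" --pt "0 0 0 0 0 -120 0" --pt "0 0 0 0 0 -120 0"

```text
t: 13.7
tool_pos: [0.5121, -0.0538, 0.2679]
ee_rot: [3.133, 0.006, 1.839]
ft_force: [0.7, -0.3, 0.0]
gripper_width: 0.0006
```

```bash
python3 - <<'E'
from h import *
look('12')
print(ff())
z=np.load('pics/side_12.npz');c=cloud('side',z['d']);ok=np.isfinite(c[...,0])&(c[...,2]>.108)
Q=np.array([w2c(p) for p in c[ok]]);k=(abs(Q[:,0])<80)&(abs(Q[:,1])<25)&(Q[:,2]<175);Q=Q[k];col=z['im'][ok][k]
d=(col.max(1)<80)&(Q[:,0]>5); D=Q[d]; print('lever',len(D),np.polyfit(D[:,0],D[:,2],1),np.round(np.percentile(D,[2,50,98],axis=0)))
r=(col[:,0]>120)&(col[:,1]<80); print('red',np.round(Q[r].mean(0),1))
print('maxz x>5',Q[Q[:,0]>5][:,2].max())
p=kin(0,0)[0]; b=np.array([-30,108]); th=np.arctan2(*(b-p)[::-1]); g=b+24*np.array([np.sin(th),-np.cos(th)]); print('exp grip',g)
for n,P in dict(bar0=c2w(-30,-15,108),bar1=c2w(-30,15,108),grip=c2w(g[0],0,g[1]),tip=c2w(57,0,118.5),tipL2=c2w(57,0,127)).items(): print(n,pp(P))
E
```

```text
[ 0.8  0.  -0.8]
lever 76 [-2.06182209e-02  1.20094772e+02] [[ 19. -10. 117.]
 [ 34.  -3. 120.]
 [ 57.   6. 121.]]
red [-30.7  -2.2 134.7]
maxz x>5 121.7138528405608
exp grip [-31.18703571 131.97062674]
bar0 [295. 425.]
bar1 [371. 398.]
grip [326. 348.]
tip [468. 485.]
tipL2 [467. 462.]
```

View pics/side_12c.png

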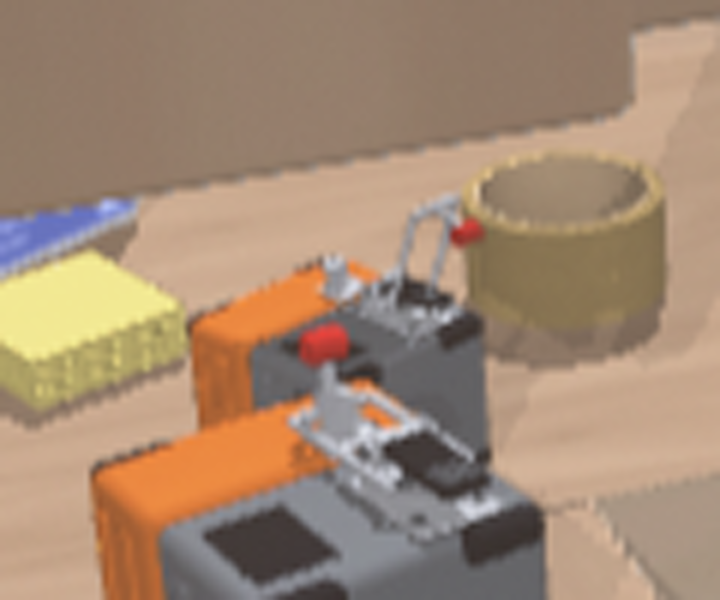

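```bash
python3 - <<'E'
from h import *
print(pp(c2w(-66,-60,100)),pp(c2w(-60,-60,100)))
for t in ('0','7','12'):
    z=np.load(f'pics/side_{t}.npz');h=cv2.cvtColor(z['im'],cv2.COLOR_RGB2HSV)
    m=((h[...,0]<18)&(h[...,1]>170)&(h[...,2]>120)); c=cloud('side',z['d'])
    ok=m&np.isfinite(c[...,0]);Q=np.array([w2c(p) for p in c[ok]])
    k=(Q[:,1]<-20)&(Q[:,1]>-75)&(Q[:,2]>90)&(Q[:,2]<106)&(abs(Q[:,0])<80);print(t,k.sum(),np.percentile(Q[k][:,0],[1,5,50,95,99]).round(1))
    n=np.zeros(m.shape,np.uint8); n[265:330,210:275]=m[265:330,210:275]
    v,u=np.nonzero(n); 
    # leftmost orange col in rows 285..300
    print([int(u[v==r].min()) for r in range(280,310,5)])
E
```

```text
[130. 445.] [138. 452.]
0 308 [-62.7 -60.1 -37.2 -19.7 -18.9]
[215, 215, 216, 217, 218, 218]
7 306 [-62.8 -60.3 -37.  -20.4 -19.1]
[215, 215, 216, 217, 218, 218]
12 301 [-58.7 -55.  -34.8 -17.2 -15.2]
[216, 216, 217, 217, 218, 219]
```

```bash
python3 - <<'E'
from h import *
print(robot.job_done())
E
```

```text
the job is handed in; nothing more can be done
None
```

The large grey/orange case is latched: the loop is hooked behind the keeper, the lever lies flat, and the job is handed in. It finished at about 14 s of the 54 s allowed. No verdict was reported.

**What I did:**
- I pinched the red grip and carried the bar out over the lip. I then lowered it and drew it back against the post, where about 7 N of pull showed it had caught, and let go with the lever at about 1.33 rad.
- I pushed the lever over with the closed fingertips, reading about 5 N or less at each check. I then pressed it home at about 16 N vertical (about 17.6 N total) for just over a second and lifted clear.

**Last checks:**
- **Lever:** the side view's depth shows it flat (slope −0.02 rad) after release.
- **Loop:** the bar end and grip are within about a pixel of where they should be when hooked and shut. A bar resting on top of the lip would show clearly higher.
- **Lid:** its outer edge moved 4 to 5 mm inward in the depth data, against 6 mm expected. That measure is noisy, and the shift of its corner in the picture and the hooked loop both agree with the lid being shut.
- **Surroundings:** the tape and note block look unmoved in the last picture. I did not re-check the mug and mouse, but the tool went nowhere near them. After lift-off the wrist force read about zero.

**Disagreements:** the two cameras differed by 2 to 4 mm on the case position, so I averaged them. Pushing the lever took less than the 10 N stated.

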